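Clear the carving cradle and load the gypsum bar

ROBOT

A 7-joint arm with a two-finger parallel gripper is mounted at the origin on a cart in front of the work surface, level with it; the furniture and walls round the work are solid. World frame = base frame: x ahead of the robot, y to its left, z up, the work surface at z = 0. Lengths are in m, angles in rad, forces in N, time in s.
With the tool pointing down it reaches from about 0.425 to 0.875 m from the base axis. Payload 4.7 kg.
Tool frame: the origin (TCP) lies between the finger pads; the fingertips stand ctrl.tip_reach ahead of it and the grasp point (between the pads) lies 5 mm behind it (ctrl.tip_reach is the distance from the TCP to the fingertips, in m); z points along the fingers, y is the direction in which the jaws open and shut (so a half turn about z gives the same grasp; the last joint's range is limited). The gripper opens to 87 mm and grips with 3 to 60 N. Pads are 19 mm wide; open, the fingers measure 117 mm over their backs; the gripper's body (75 mm by 190 mm) begins 51 mm behind the grasp point.
Start: joints at [-1.169, 0.321, -0.07, 1.45, 0.023, 1.371, -0.057], TCP at [0.246, 0.602, 0.237] pointing down, gripper open.
Joint ranges: [-2.86, 2.86], [-0.3, 2.09], [-1.38, 1.24], [0.06, 2.45], [-1.56, 4.7], [0.09, 2.05], [-2.69, 2.69]. Speed limits (rad/s): [2.57, 2.57, 3.14, 3.14, 3.14, 3.14, 3.14].

INTERFACE

Orientations are given as a rotation vector (axis times angle).
In Python, from bench import ctrl gives the robot as it stands.
- The arm moves only by the shell command python3 -m handwheel 'ROWS' [FORCE]. ROWS is JSON, a list of rows, each a list of 7 numbers: the shift along the tool's x, y, z in mm, then the turn, a rotation vector about the tool's x, y, z in rad, then the gripper's target within -1 to 1 (shut at 1, half-way at 0, fully open at -1). In form: [[dx, dy, dz, ax, ay, az, grip], ...]. A call has 1 to 12 rows; each row is the pose to reach, as a shift and turn from the pose commanded when the call began, along the tool's axes at that moment; what a row does not reach only later rows make up. A row lasts 1/8 s, in which the tool goes at most 62.5 mm and 10.7 degrees, less where a joint would pass 70% of its speed; a pose out of reach is approached as far as the arm can. A call with a gripper value outside its range is refused whole. The fingers move at their own pace and stop on an object; FORCE is the grip in N (left out, the last holds). Time passes only in rows, so rows that repeat a pose let the fingers close. It gives the time, the measured TCP pose, the force and the opening at its end, in the units of the state.
- ctrl.get_state(): the state, without advancing time (a new reading comes with each control period).
- ctrl.get_image(name): name is "scene" or "top" or "wrist"; returns the picture (480x640x3 uint8, red, green, blue); there is no depth.
- ctrl.camera_model(name): a dict with "mtx" (3x3 intrinsics, pixels), "k1" (the pictures are not rectified: a ray, as slopes to the right and down, at radius r is drawn at 1 + k1 r^2 times it, then the intrinsics apply), "xyz" and "orientation" of the camera in the world. Camera axes: x right, y up, looking along -z (the intrinsics and any distortion apply to the point x, -y, -z); pixel columns grow to the right and rows downward; lengths in m; the calibration is good to about 2 mm. A picture is of the moment at which its call begins: read the wrist's pose just before it. camera_model takes no time and is no camera call; for the wrist camera it gives the pose at the moment of the call.
- ctrl.close_job(): hands the job in, once; it reports no verdict.
The state is a dict: "time": time; "joint_positions": joint angles; "qd": joint speeds; "joint_torque": joint torques, N m; "position": TCP position; "tool_rot": TCP orientation; "ft_force": force on the tool from outside, world axes, zero at the start; "torque": the same for the moment, N m; "grip_width": opening from 0.0 (shut) to 1.0 (fully open).
Only numpy, scipy, OpenCV 4.12 (cv2) and the standard library are available. Lean on these libraries where they do the work, as an engineer would, in place of code of your own. Each camera call takes 0.05 s, during which the arm holds its last target.

TASK

Somebody left the sanding block in the carving cradle. Clear it away by laying it flat on the brown hardboard, then lay the gypsum bar flat on the floor of the cradle, lengthwise inside the rim. Leave the round medallion and the heart where they are.

Things in the scene. Friction and masses are not known exactly. Their poses are not given: they have to be found in the camera images.
- cradle: Fixed wooden carving cradle, a shallow rectangular tray 98 x 164 mm outside (x, y). Origin at the centre of its underside on the table; y along its length, x across, z up. Black floor 5 mm above the origin, pocket 74 mm (x) by 140 mm (y), low wooden rim 12 mm wide whose top is 13 mm above the origin; the end rims have a 20 mm gap in the middle. Does not move.
- sanding_block: Loose tan cork sanding block wrapped in paper, 54 x 98 x 28 mm (x, y, z), about 90 g. Origin at the centre of its underside (to be exact 1.5 mm below it); y along its length, z up. It starts in the cradle, lengthwise; grip it across its 54 mm width (x), above the cradle's rim.
- board: Brown hardboard sheet fixed on the table, 122 x 255 x 6 mm (x, y, z), empty. Origin at the centre of its underside, its upper face 6 mm above that; y along its length.
- gypsum_bar: Loose cream gypsum bar with a carved top, 34 x 110 x 30 mm (x, y, z), about 125 g. Origin at the centre of its underside; y along its length, z up. It lies on the table; grip it across its 34 mm width (x).
- medallion: Bystander: loose round cream gypsum medallion, 68 mm across, 15 mm thick, lying on the table. Origin at the centre of its underside.
- heart: Bystander: loose cream gypsum heart, 52 x 58 x 16 mm, lying on the table. Origin at the centre of its underside.
Not all that is in view belongs to the job. There is more than one size of the sanding_block; the job needs the smallest.

How it is judged:
On the way, in this order (a step that is already met when the one before it is completed fails the run):
1. The sanding block lies flat on the hardboard (x of sanding_block in the frame of board between -0.061 and 0.061 m and y of sanding_block in the frame of board between -0.128 and 0.128 m and z of sanding_block in the frame of board between 0 and 0.012 m and angle between sanding_block's own z axis and vertical below 0.15 rad), for 0.2 s.
2. The gypsum bar lies flat on the floor of the cradle, inside the rim (x of gypsum_bar in the frame of cradle between -0.023 and 0.023 m and y of gypsum_bar in the frame of cradle between -0.018 and 0.018 m and z of gypsum_bar in the frame of cradle between 0.001 and 0.009 m and angle between gypsum_bar's own z axis and vertical below 0.1 rad), for 0.2 s.
At the end, for the whole second after the job is handed in: The sanding block lies flat (within about 8 degrees) on the hardboard with its centre over the board, and the gypsum bar lies flat (within about 6 degrees) on the cradle's floor inside the rim, its centre within 23 mm across and 18 mm along of the cradle's centre; both released and at rest (all of step 1 and all of step 2 and linear speed of each of sanding_block, gypsum_bar below 0.02 m/s); the robot touches nothing.
It fails at once if The medallion was moved more than 20 mm (distance of medallion from where it was at the start of the episode above 0.02 m).
It fails at once if The heart was moved more than 20 mm (distance of heart from where it was at the start of the episode above 0.02 m).
It also fails if it takes over 56 s, if anything falls off the work surface, if the arm or the gripper's body presses on something with over 40 N, if the wrist force passes 120 N, or if a joint passes its speed limit or range.

## Working session

There is one attempt and no reset: what is moved stays moved. The work goes in short steps, Python scripts to look and compute and a shell command to move; the robot and the scene stay as the last step left them, time stands still between calls to the robot, and variables do not carry over. Pictures are saved under pics/ and viewed, and the job is handed in when it is done.

```bash
ls; mkdir -p pics
cat > h.py <<'E'
import numpy as np, cv2
from scipy.spatial.transform import Rotation as R
from bench import ctrl
def rot(o):
    o=np.array(o,float)
    return o if o.shape==(3,3) else (R.from_rotvec(o).as_matrix() if o.size==3 else R.from_quat(o).as_matrix())
def save(name,fn):
    im=ctrl.get_image(name); cv2.imwrite('pics/'+fn,im[:,:,::-1]); return im
def ray(m,uv):
    K=np.array(m['mtx']); k=m['k1']
    d=cv2.undistortPoints(np.array(uv,float).reshape(-1,1,2),K,np.array([k,0,0,0,0],float)).reshape(-1,2)
    v=np.c_[d[:,0],-d[:,1],-np.ones(len(d))]
    return np.array(m['xyz']), v@rot(m['orientation']).T
def onplane(m,uv,z):
    o,v=ray(m,uv); return o+v*((z-o[2])/v[:,2])[:,None]
def proj(m,P):
    p=(np.atleast_2d(P)-np.array(m['xyz']))@rot(m['orientation'])
    s=np.c_[p[:,0]/-p[:,2],-p[:,1]/-p[:,2]]; r2=(s**2).sum(1)[:,None]
    s=s*(1+m['k1']*r2); K=np.array(m['mtx']); return s*[K[0,0],K[1,1]]+[K[0,2],K[1,2]]
E
python3 - <<'E'
from h import *
s=ctrl.get_state(); print(s, ctrl.tip_reach)
for n in ['top','scene','wrist']:
    print(n,ctrl.camera_model(n)); save(n,n+'0.png')
E
```

```text
pics
{'time': 0.0, 'joint_positions': array([-1.16885718,  0.32183007, -0.07009595,  1.45167847,  0.02260755,
        1.37080702, -0.05692534]), 'qd': array([-5.27842641e-05,  6.12187878e-04,  1.08872854e-03, -3.97942701e-05,
       -4.43621185e-04,  8.20564470e-04, -1.10804968e-04]), 'joint_torque': array([-1.01224086e-04, -4.91282380e+01, -4.04080097e-01, -3.12541044e+01,
       -6.39673742e-02,  4.36190399e-02,  1.78736200e-04]), 'position': array([0.24566246, 0.60121287, 0.23545526]), 'tool_rot': array([-6.05325755e-01, -3.08244565e+00,  3.01016545e-03]), 'ft_force': array([0.40924714, 0.03342853, 0.15031138]), 'torque': array([ 0.01648899,  0.0085768 , -0.00567052]), 'grip_width': 1.0008110508536736} 0.014
top {'mtx': array([[509.09285837,   0.        , 322.87111342],
       [  0.        , 509.09285837, 244.5358206 ],
       [  0.        ,   0.        ,   1.        ]]), 'k1': -0.07000263699200676, 'xyz': array([ 0.28800524, -0.05804   ,  1.0355338 ]), 'orientation': array([ 0.16572165, -0.14594322, -1.56309158])}
scene {'mtx': array([[588.24651291,   0.        , 310.24476636],
       [  0.        , 588.24651291, 240.66282778],
       [  0.        ,   0.        ,   1.        ]]), 'k1': 0.0023180785381453433, 'xyz': array([-0.22999723, -0.58280095,  0.73630239]), 'orientation': array([ 0.86087678, -0.42588739, -0.89589743])}
wrist {'mtx': array([[414.29792191,   0.        , 319.66682689],
       [  0.        , 414.29792191, 245.05114348],
       [  0.        ,   0.        ,   1.        ]]), 'k1': -0.04641745636326956, 'xyz': array([0.18327984, 0.62775197, 0.38336684]), 'orientation': array([-0.22124211, -0.14783489,  1.17759219])}
```

View pics/top0.png

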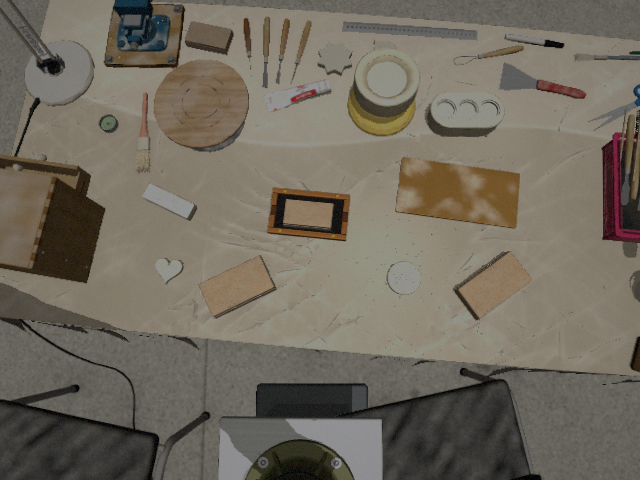

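View pics/scene0.png

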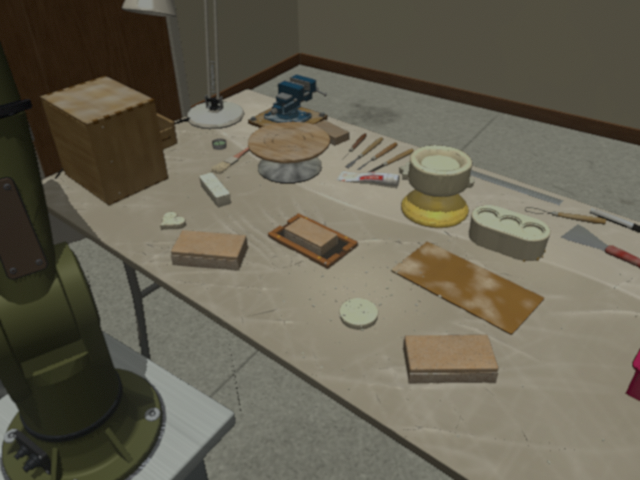

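View pics/wrist0.png

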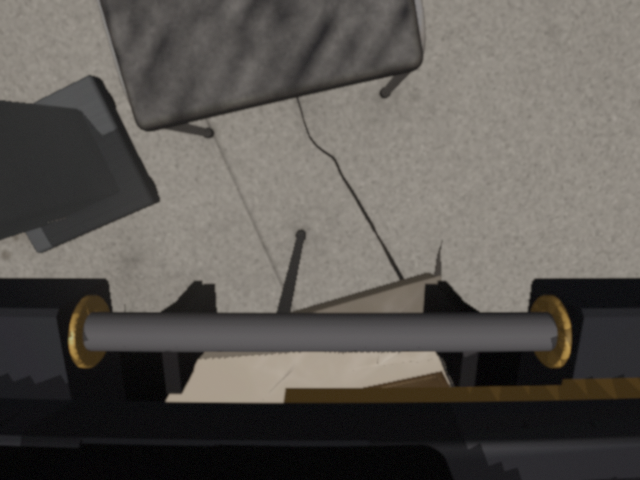

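The top view shows the cradle at (309,214) with a block in it, the hardboard at (458,192), the gypsum bar at (169,201), the heart at (168,269) and the medallion at (404,278). Two larger tan blocks sit at (238,286) and (492,284), with a wood block at (209,37). The gypsum bar could also be confused with the mould at (466,112).

The scene view agrees with this, and the wrist camera sees only the floor. Next I'll measure.

```bash
cat > m.py <<'E'
from h import *
m=ctrl.camera_model('top'); im=cv2.imread('pics/top0.png'); hsv=cv2.cvtColor(im,cv2.COLOR_BGR2HSV)
print('base px',proj(m,[[0,0,0],[0.246,0.602,0.237],[.5,0,0]]))
def px(u,v): return hsv[v,u]
for n,(u,v) in dict(block=(309,213),bigL=(238,286),bigR=(492,284),rim=(272,213),floor=(285,225),board=(410,200),bar=(169,201),table=(360,240),med=(404,278)).items(): print(n,px(u,v))
c=im[150:330,130:330]; c2=im[150:330,380:540]
cv2.imwrite('pics/cropA.png',cv2.resize(c,None,fx=3,fy=3,interpolation=cv2.INTER_CUBIC))
cv2.imwrite('pics/cropB.png',cv2.resize(c2,None,fx=3,fy=3,interpolation=cv2.INTER_CUBIC))
E
python3 m.py
```

```text
base px [[298.77532175 498.11131359]
 [-77.67377288 366.58592725]
 [301.4117604  242.78620434]]
block [ 16  77 143]
bigL [ 16  77 146]
bigR [ 17  72 145]
rim [ 13 171  64]
floor [18 71 61]
board [ 18  66 144]
bar [ 90   2 146]
table [ 30  31 147]
med [ 26  14 146]
```

View pics/cropA.png

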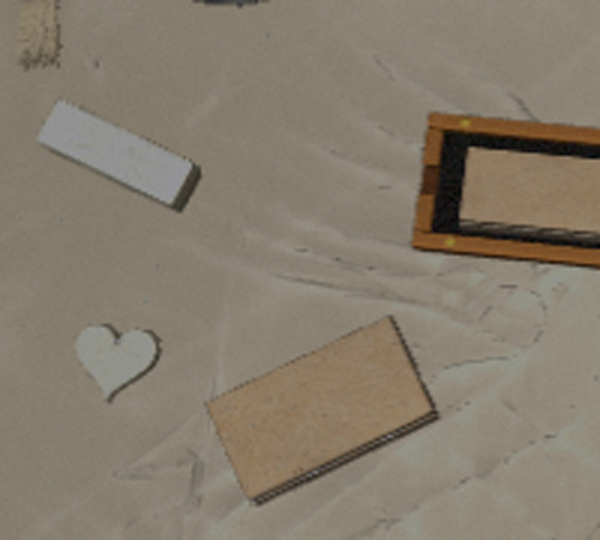

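View pics/cropB.png

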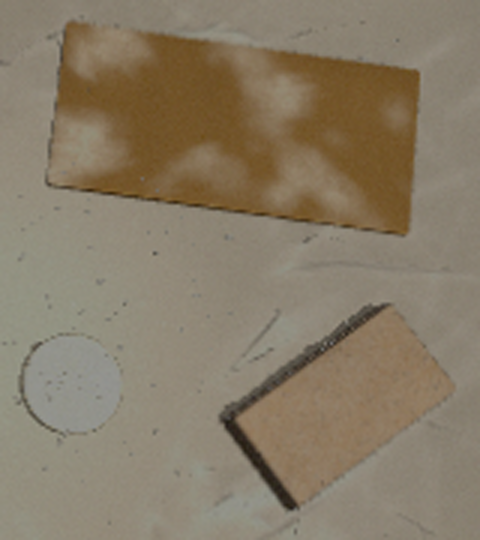

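The crops show cleanly separated outlines: the cradle block is visibly smaller than the two loose ones at (238,286) and (492,284). Next I'll get corners and sizes from colour masks.

```bash
cat > m2.py <<'E'
from h import *
m=ctrl.camera_model('top'); im=cv2.imread('pics/top0.png'); hsv=cv2.cvtColor(im,cv2.COLOR_BGR2HSV)
h,s,v=[hsv[:,:,i].astype(int) for i in range(3)]
masks=dict(
 block=((h<24)&(s>55)&(v>100),(282,195,336,231),.033),
 bigL=((h<24)&(s>55)&(v>100),(190,245,285,325),.045),
 bigR=((h<24)&(s>55)&(v>100),(440,240,540,325),.045),
 cradle=((s>90)&(h<20)&(v<130)|(v<70),(258,180,360,246),.013),
 bar=((s<16)&(v>125),(135,175,205,225),.030),
 heart=((s<16)&(v>125),(145,250,195,290),.016),
 med=((s<22)&(v>120),(380,255,430,300),.015),
 board=((s>48),(388,150,530,235),.006))
out=im.copy()
for n,(mk,(x0,y0,x1,y1),z) in masks.items():
    M=np.zeros(mk.shape,np.uint8); M[y0:y1,x0:x1]=mk[y0:y1,x0:x1]*255
    M=cv2.morphologyEx(M,cv2.MORPH_CLOSE,np.ones((5,5)))
    cs,_=cv2.findContours(M,cv2.RETR_EXTERNAL,cv2.CHAIN_APPROX_NONE)
    c=max(cs,key=cv2.contourArea); cv2.drawContours(out,[c],-1,(0,255,0),1)
    P=onplane(m,c.reshape(-1,2),z)[:,:2]
    (cx,cy),(w,l),a=cv2.minAreaRect((P*1000).astype(np.float32))
    b=cv2.boxPoints(((cx,cy),(w,l),a)); e=[b[1]-b[0],b[2]-b[1]]; e=max(e,key=np.linalg.norm)
    ang=np.degrees(np.arctan2(-e[0],e[1])); ang=(ang+90)%180-90
    print(n,'ctr',round(cx,1),round(cy,1),'size',round(min(w,l),1),round(max(w,l),1),'yaw(y axis)',round(ang,1),'area',int(cv2.contourArea((P*1000).astype(np.float32))))
cv2.imwrite('pics/cont.png',out[140:340,120:560].repeat(1,0)); 
cv2.imwrite('pics/cont.png',cv2.resize(out[140:340,120:560],None,fx=1.8,fy=1.8))
E
python3 m2.py
```

```text
block ctr 547.9 -13.2 size 65.9 96.9 yaw(y axis) -5.4 area 4665
bigL ctr 404.4 125.3 size 73.5 133.5 yaw(y axis) 25.9 area 9130
bigR ctr 408.3 -383.5 size 70.5 133.6 yaw(y axis) 34.9 area 9005
cradle ctr 559.6 -14.6 size 99.6 162.8 yaw(y axis) -5.9 area 15614
bar ctr 584.2 277.6 size 32.4 107.7 yaw(y axis) -25.2 area 3193
heart ctr 448.5 271.9 size 44.5 45.8 yaw(y axis) 37.2 area 1319
med ctr 425.7 -208.8 size 63.1 64.8 yaw(y axis) -0.0 area 3165
board ctr 602.4 -329.3 size 150.0 262.4 yaw(y axis) -11.5 area 31676
```

View pics/cont.png

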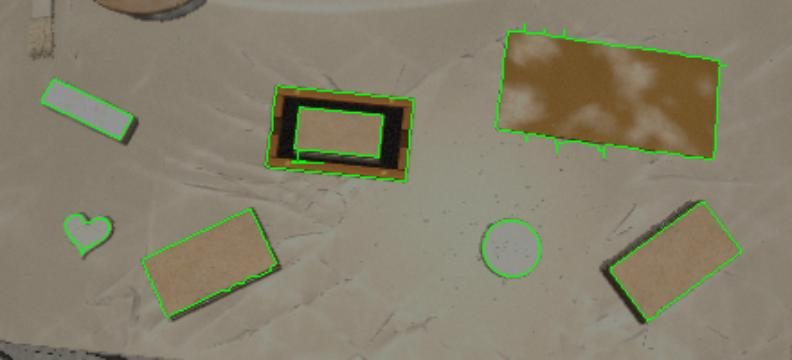

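The contours fit, apart from thin whiskers on the block's lower-left corner (about (285,228)) and the board's edges. I'll remove those with a morphological opening.

```bash
sed -i "s/    cs,_=/    M=cv2.morphologyEx(M,cv2.MORPH_OPEN,np.ones((9,9)))\n    cs,_=/" m2.py; sed -i "s/^m=ctrl/m=ctrl/" m2.py; python3 m2.py
python3 - <<'E'
from h import *
s=ctrl.get_state(); Rt=rot(s['tool_rot']); print(s['time'],s['position'],'\n',Rt.round(3))
E
```

```text
block ctr 555.4 -13.9 size 50.8 96.8 yaw(y axis) -5.3 area 4571
bigL ctr 404.4 125.3 size 73.5 133.5 yaw(y axis) 25.9 area 8917
bigR ctr 408.4 -383.3 size 70.2 133.5 yaw(y axis) 34.5 area 8768
cradle ctr 559.7 -14.6 size 99.5 162.8 yaw(y axis) -5.8 area 15534
bar ctr 584.3 277.4 size 32.0 106.7 yaw(y axis) -25.5 area 2912
heart ctr 442.9 263.7 size 22.7 25.9 yaw(y axis) 0.2 area 543
med ctr 426.7 -208.9 size 60.8 61.5 yaw(y axis) 88.8 area 3104
board ctr 608.0 -330.0 size 130.1 258.0 yaw(y axis) -8.1 area 31537
0.15 [0.24565724 0.60137704 0.23570924] 
 [[-0.926  0.378 -0.   ]
 [ 0.378  0.926 -0.001]
 [-0.    -0.001 -1.   ]]
```

Sizes match the given ones (block 51x97 on its top face, cradle 99x163, bar 32x107, loose blocks 73x133, board about 126x258), so the block in the cradle is the right one. I'll cross-check in the scene view and locate the tall box beside the start pose.

Run:
```python
from h import *
m=ctrl.camera_model('scene'); t=ctrl.camera_model('top'); im=cv2.imread('pics/scene0.png')
def rect(c,w,l,yaw,z,col):
    a=np.radians(yaw); Y=np.array([-np.sin(a),np.cos(a)]); X=np.array([Y[1],-Y[0]])
    P=[np.r_[np.array(c)+sx*w/2*X+sy*l/2*Y,z] for sx,sy in((1,1),(1,-1),(-1,-1),(-1,1))]
    cv2.polylines(im,[np.round(proj(m,P)).astype(int).reshape(-1,1,2)],True,col,1)
rect((.5554,-.0139),.054,.098,-5.4,.033,(0,255,0))
rect((.5597,-.0146),.098,.164,-5.8,.013,(255,0,0))
rect((.5843,.2774),.034,.110,-25.5,.030,(0,0,255))
rect((.606,-.330),.122,.255,-7,.006,(255,0,255))
cv2.imwrite('pics/chk.png',cv2.resize(im[150:350,170:570],None,fx=2,fy=2))
print('box base',onplane(t,[(105,208),(90,282)],0).round(3))
# height of box: vertical above base corners
for (b,tp) in (((105,208),(57,178)),((90,282),(33,270))):
    B=onplane(t,[b],0)[0]; 
    hs=np.linspace(.05,.5,91); q=proj(t,np.c_[np.tile(B[:2],(91,1)),hs]); i=np.argmin(((q-tp)**2).sum(1)); print(hs[i],q[i])
```

```text
box base [[0.576 0.423 0.   ]
 [0.416 0.442 0.   ]]
0.2 [ 57.22783022 177.93397854]
0.21000000000000002 [ 33.90472796 266.299182  ]
```

View pics/chk.png

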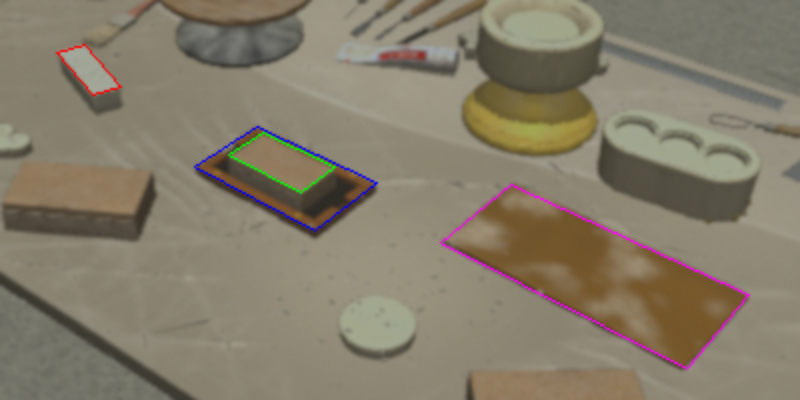

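The reprojected outlines (block green, cradle blue, bar red, board magenta) fall on the objects in the second view, so positions are good to about 2 mm. The box is 0.21 m tall with its near corner at (0.416, 0.442), so I'll go round it and over to the block.

```bash
python3 -m handwheel '[[-40,-47,-20,0,0,0.11,-1],[-80,-94,-40,0,0,0.22,-1],[-119,-141,-50,0,0,0.33,-1],[-159,-189,-50,0,0,0.44,-1],[-199,-236,-50,0,0,0.55,-1],[-239,-283,-50,0,0,0.66,-1],[-286,-311,-30,0,0,0.77,-1],[-332,-340,-10,0,0,0.88,-1],[-379,-368,10,0,0,1.0,-1],[-426,-396,30,0,0,1.1,-1],[-472,-425,50,0,0,1.2,-1],[-519,-453,60,0,0,1.28,-1]]' 15
cat > go.py <<'E'
from h import *
import sys
# x y z yaw(deg) of object whose x axis should lie along jaws -> shift in tool mm, turn
x,y,z,yaw=map(float,sys.argv[1:5]); s=ctrl.get_state(); T=rot(s['tool_rot']); p=s['position']
a=np.radians(yaw); X=np.array([np.cos(a),np.sin(a),0]); 
ths=[]
for sg in(1,-1):
    Y=sg*X; Z=np.array([0,0,-1.]); G=np.c_[np.cross(Y,Z),Y,Z]; ths.append(R.from_matrix(T.T@G).as_rotvec())
ths.sort(key=np.linalg.norm)
print('t',s['time'],'p',p.round(4),'tilt z',T[:,2].round(3),'j',s['joint_positions'].round(2),'f',s['ft_force'].round(2),'g',round(s['grip_width'],3))
print('shift mm',(T.T@(np.array([x,y,z])-p)*1000).round(1),'turn',ths[0].round(3))
E
python3 go.py .5554 -.0139 .030 -5.4
```

```text
time: 1.65
position: [0.5551, -0.0152, 0.1754]
tool_rot: [-2.328, -2.108, 0.001]
ft_force: [-0.2, 1.6, -0.0]
grip_width: 0.998
t 1.65 p [ 0.5551 -0.0152  0.1754] tilt z [-0.001  0.    -1.   ] j [-0.53  0.17  0.57  1.79 -0.1   1.21 -0.03] f [-0.16  1.55 -0.01] g 0.998
shift mm [  1.4   0.4 145.4] turn [-0.001 -0.    -0.005]
```

```bash
python3 -m handwheel '[[1,0,50,0,0,0,-1],[1,0,80,0,0,0,-1],[1,0,80,0,0,0,-1]]'
python3 - <<'E'
from h import *
save('wrist','w1.png'); save('scene','s1.png')
E
python3 go.py .5554 -.0139 .030 -5.4
```

```text
time: 2.02
position: [0.5528, -0.0131, 0.094]
tool_rot: [-2.325, -2.109, 0.008]
ft_force: [0.2, -0.4, -0.2]
grip_width: 0.998
t 2.125 p [ 0.5555 -0.0129  0.0974] tilt z [ 0.001 -0.    -1.   ] j [-0.51  0.26  0.55  1.87 -0.15  1.06  0.01] f [ 0.34 -0.5   0.64] g 1.001
shift mm [-1.1 -0.1 67.4] turn [ 0.001 -0.    -0.003]
```

View pics/w1.png

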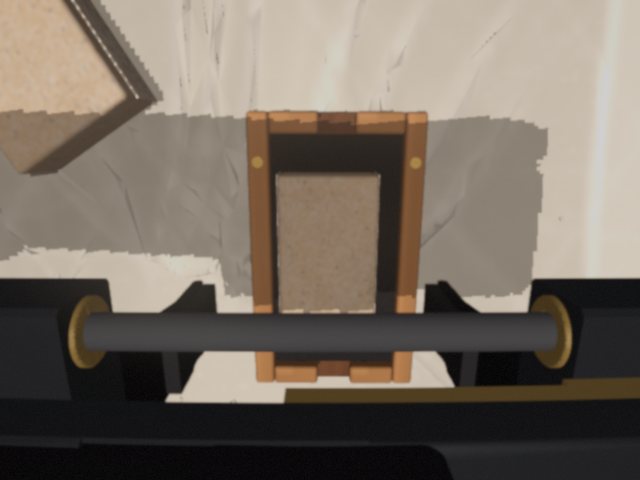

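View pics/s1.png

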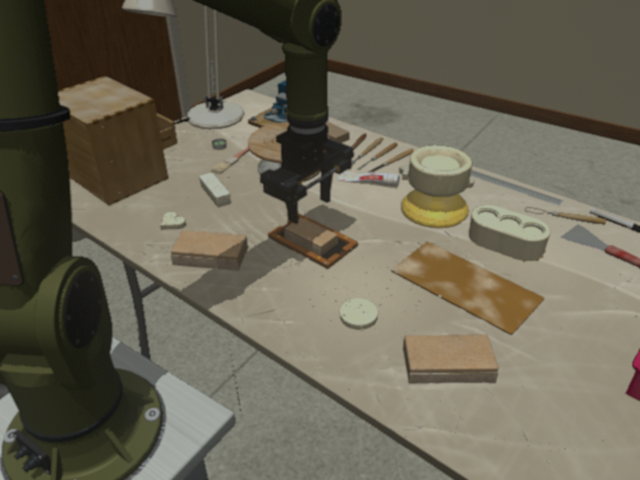

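The wrist view shows the block (277–380, 172–312) in the cradle, centred between the fingers and aligned; the scene view agrees. I'll descend with the tips kept above the rim, then close.

```bash
python3 -m handwheel '[[-1,0,40,0,0,0,-1],[-1,0,62,0,0,0,-1],[-1,0,67,0,0,0,-1],[-1,0,67,0,0,0,-1],[-1,0,67,0,0,0,-1]]' 20; python3 go.py .5554 -.0139 .030 -5.4
```

```text
time: 2.75
position: [0.5563, -0.0138, 0.0312]
tool_rot: [2.325, 2.11, 0.004]
ft_force: [-0.6, -0.5, -0.1]
grip_width: 1.003
t 2.75 p [ 0.5563 -0.0138  0.0312] tilt z [ 0.003  0.001 -1.   ] j [-0.48  0.35  0.53  1.92 -0.22  0.93  0.06] f [-0.56 -0.52 -0.11] g 1.003
shift mm [-0.2 -0.9  1.2] turn [ 0.003 -0.001 -0.003]
```

```bash
python3 -m handwheel '[[0,0,0,0,0,0,1],[0,0,0,0,0,0,1],[0,0,0,0,0,0,1],[0,0,0,0,0,0,1],[0,0,0,0,0,0,1],[0,0,-30,0,0,0,1],[0,0,-50,0,0,0,1],[0,0,-70,0,0,0,1],[0,0,-70,0,0,0,1]]' 25; python3 go.py .606 -.330 .105 -7
```

```text
time: 3.88
position: [0.5561, -0.0138, 0.1008]
tool_rot: [2.325, 2.11, 0.004]
ft_force: [-0.3, -0.1, -0.6]
grip_width: 0.593
t 3.875 p [ 0.5561 -0.0138  0.1008] tilt z [ 0.003  0.001 -1.   ] j [-0.51  0.25  0.56  1.87 -0.15  1.06  0.01] f [-0.27 -0.12 -0.58] g 0.593
shift mm [-309.8   80.3   -4.2] turn [ 0.003 -0.001  0.025]
```

The grip holds at about 52 mm opening. Before carrying, I'll check clearance to the pot, mould and turntable.

```bash
python3 - <<'E'
from h import *
t=ctrl.camera_model('top'); s=ctrl.camera_model('scene')
print('pot yellow near',onplane(t,[(382,133)],.0).round(3),'pot body near edge z=.05,.13',onplane(t,[(388,117)],.05).round(3),onplane(t,[(388,117)],.13).round(3))
print('mould near base',onplane(t,[(467,137)],0).round(3))
def tri(a,b):
    o1,v1=ray(t,[a]); o2,v2=ray(s,[b]); v1=v1[0];v2=v2[0]
    k=np.linalg.lstsq(np.c_[v1,-v2],o2-o1,rcond=None)[0]; A=o1+k[0]*v1;B=o2+k[1]*v2; return ((A+B)/2).round(3),round(np.linalg.norm(A-B),4)
print('pot top centre',tri((388,74),(441,160))); print('turntable',tri((201,104),(288,141)))
print('mould top',tri((467,109),(511,219)))
print('turntable rim pts',onplane(t,[(201,150),(240,130),(160,130)],.08).round(3))
E
python3 go.py .55 -.17 .12 -6;python3 go.py .597 -.327 .105 -7
```

```text
pot yellow near [[ 0.744 -0.173  0.   ]] pot body near edge z=.05,.13 [[ 0.758 -0.18   0.05 ]] [[ 0.72 -0.17  0.13]]
mould near base [[ 0.736 -0.358  0.   ]]
pot top centre (array([ 0.814, -0.172,  0.123]), np.float64(0.0035))
turntable (array([0.777, 0.206, 0.076]), np.float64(0.0008))
mould top (array([ 0.773, -0.346,  0.061]), np.float64(0.0038))
turntable rim pts [[0.674 0.2   0.08 ]
 [0.716 0.123 0.08 ]
 [0.718 0.287 0.08 ]]
t 3.875 p [ 0.5561 -0.0138  0.1008] tilt z [ 0.003  0.001 -1.   ] j [-0.51  0.25  0.56  1.87 -0.15  1.06  0.01] f [-0.27 -0.12 -0.58] g 0.593
shift mm [-156.     9.1  -19.3] turn [ 0.003 -0.001  0.008]
t 3.875 p [ 0.5561 -0.0138  0.1008] tilt z [ 0.003  0.001 -1.   ] j [-0.51  0.25  0.56  1.87 -0.15  1.06  0.01] f [-0.27 -0.12 -0.58] g 0.593
shift mm [-307.7   71.    -4.3] turn [ 0.003 -0.001  0.025]
```

```bash
python3 -m handwheel '[[-40,2,-8,0,0,0,1],[-80,4,-16,0,0,0,1],[-120,7,-18,0,0,0,1],[-156,12,-18,0,0,0.01,1],[-200,30,-16,0,0,0.015,1],[-250,50,-12,0,0,0.02,1],[-285,64,-6,0,0,0.025,1],[-308,71,0,0,0,0.025,1],[-308,71,20,0,0,0.025,1],[-308,71,35,0,0,0.025,1],[-308,71,35,0,0,0.025,1]]'
python3 - <<'E'
from h import *
save('top','t2.png'); save('scene','s2.png')
E
python3 go.py .597 -.327 .033 -7
```

```text
time: 5.25
position: [0.5948, -0.3244, 0.0618]
tool_rot: [-2.347, -2.081, 0.001]
ft_force: [0.1, 0.4, -0.3]
grip_width: 0.595
t 5.35 p [ 0.5962 -0.3258  0.0644] tilt z [-0.     0.001 -1.   ] j [-0.    0.58  0.63  1.57 -0.37  1.11  0.6 ] f [-0.03  0.37 -0.07] g 0.596
shift mm [-1.1  0.9 31.4] turn [-0.    -0.001  0.002]
```

View pics/s2.png

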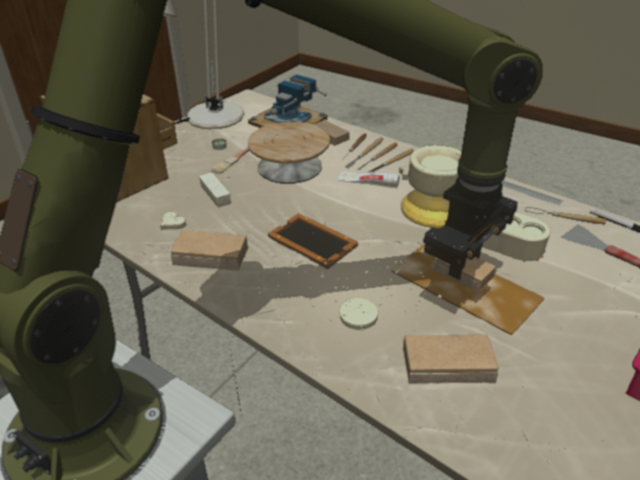

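The cradle at (312,240) is now empty and the block is held level above the board at about (475,270). I'll lower it gently and check the force.

```bash
python3 -m handwheel '[[0,0,15,0,0,0,1],[0,0,25,0,0,0,1],[0,0,29,0,0,0,1],[0,0,31,0,0,0,1],[0,0,31,0,0,0,1]]'; python3 go.py .597 -.327 .033 -7
```

```text
time: 5.98
position: [0.5959, -0.3274, 0.0336]
tool_rot: [2.353, 2.082, 0.0]
ft_force: [-0.2, -0.2, 0.0]
grip_width: 0.596
t 5.975 p [ 0.5959 -0.3274  0.0336] tilt z [ 0. -0. -1.] j [ 0.01  0.61  0.62  1.59 -0.39  1.07  0.61] f [-0.15 -0.18  0.04] g 0.596
shift mm [0.6 1.  0.6] turn [0. 0. 0.]
```

```bash
python3 -m handwheel '[[0,0,1,0,0,0,1],[0,0,1,0,0,0,1]]'; python3 -m handwheel '[[0,0,1,0,0,0,1],[0,0,1,0,0,0,1]]'
```

```text
time: 6.22
position: [0.5959, -0.3274, 0.0327]
tool_rot: [2.353, 2.082, 0.0]
ft_force: [-0.7, 0.4, -0.2]
grip_width: 0.594
time: 6.48
position: [0.5958, -0.3273, 0.0315]
tool_rot: [-2.353, -2.082, -0.0]
ft_force: [0.2, -0.1, -0.6]
grip_width: 0.6
```

```bash
python3 -m handwheel '[[0,0,1,0,0,0,1],[0,0,1,0,0,0,1]]'; python3 -m handwheel '[[0,0,1,0,0,0,1],[0,0,1,0,0,0,1]]'
```

```text
time: 6.72
position: [0.5959, -0.3273, 0.0306]
tool_rot: [2.353, 2.082, 0.0]
ft_force: [-0.4, -0.2, 0.7]
grip_width: 0.592
time: 6.98
position: [0.5959, -0.3273, 0.0306]
tool_rot: [-2.353, -2.082, -0.001]
ft_force: [-1.7, 1.6, 5.6]
grip_width: 0.593
```

Contact at 5.6 N. I'll open and rise.

```bash
python3 -m handwheel '[[0,0,-1,0,0,0,-1],[0,0,-1,0,0,0,-1],[0,0,-1,0,0,0,-1],[0,0,-1,0,0,0,-1],[0,0,-1,0,0,0,-1],[0,0,-30,0,0,0,-1],[0,0,-70,0,0,0,-1],[0,0,-110,0,0,0,-1],[0,0,-130,0,0,0,-1]]'
python3 - <<'E'
from h import *
save('wrist','w3.png');save('scene','s3.png')
E
python3 go.py .52 -.05 .2 -10; python3 go.py .5843 .2774 .14 -25.5
```

```text
time: 8.1
position: [0.5966, -0.328, 0.1621]
tool_rot: [2.351, 2.08, 0.002]
ft_force: [-0.6, -0.6, -0.6]
grip_width: 0.999
t 8.2 p [ 0.5969 -0.3281  0.1618] tilt z [ 0.004 -0.001 -1.   ] j [-0.03  0.49  0.67  1.49 -0.31  1.27  0.56] f [ 0.18 -0.52  0.63] g 1.0
shift mm [ 266.6 -110.   -38.9] turn [0.004 0.001 0.053]
t 8.2 p [ 0.5969 -0.3281  0.1618] tilt z [ 0.004 -0.001 -1.   ] j [-0.03  0.49  0.67  1.49 -0.31  1.27  0.56] f [ 0.18 -0.52  0.63] g 1.0
shift mm [599.5 -86.3  20.9] turn [0.004 0.    0.323]
```

View pics/s3.png

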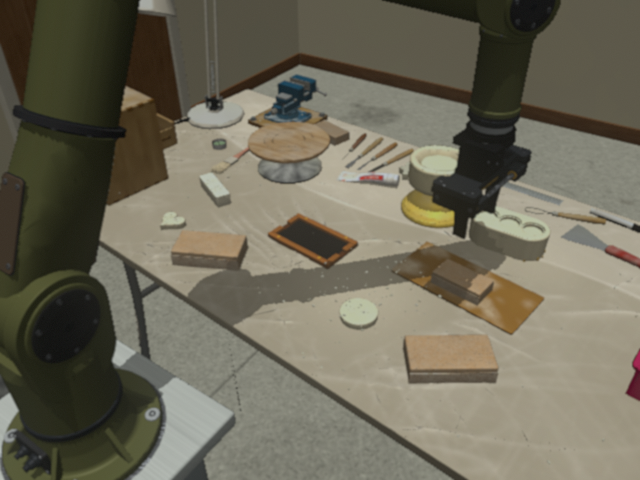

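View pics/w3.png

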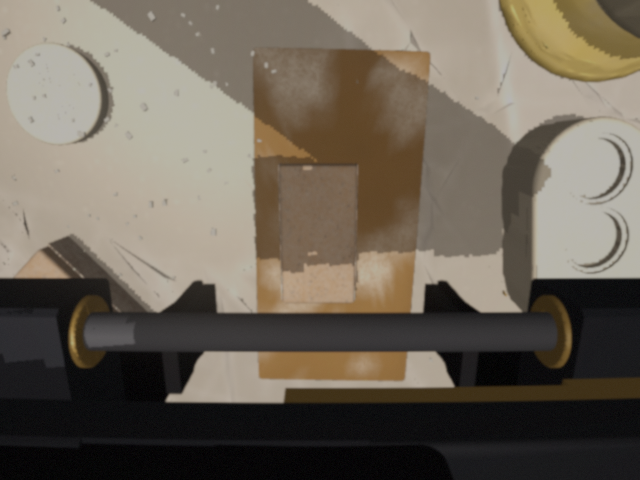

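The block lies flat in the middle of the board (wrist view 278–358, 163–304, all inside the hardboard), released. Next is the bar, with the tips kept about 11 mm up so they stay above the rim when placing.

```bash
python3 -m handwheel '[[50,-7,-10,0,0,0.03,-1],[100,-14,-20,0,0,0.06,-1],[150,-21,-20,0,0,0.09,-1],[200,-29,-20,0,0,0.12,-1],[250,-36,-20,0,0,0.15,-1],[300,-43,-20,0,0,0.18,-1],[350,-50,-20,0,0,0.21,-1],[400,-57,-15,0,0,0.24,-1],[450,-64,-10,0,0,0.27,-1],[500,-72,0,0,0,0.3,-1],[550,-79,10,0,0,0.323,-1],[600,-86,20,0,0,0.323,-1]]'; python3 -m handwheel '[[0,0,0,0,0,0,-1],[0,0,0,0,0,0,-1]]'
python3 - <<'E'
from h import *
save('wrist','w4.png');save('top','t4.png')
E
python3 go.py .5843 .2774 .026 -25.5
```

```text
time: 9.7
position: [0.5821, 0.28, 0.1369]
tool_rot: [-2.657, -1.676, 0.005]
ft_force: [0.6, -0.4, 0.3]
grip_width: 1.002
time: 9.95
position: [0.5827, 0.2777, 0.1377]
tool_rot: [2.656, 1.676, -0.005]
ft_force: [0.0, -0.1, 0.5]
grip_width: 1.0
t 10.05 p [0.5838 0.2765 0.139 ] tilt z [-0.    -0.001 -1.   ] j [-0.88  0.4   0.5   1.6  -0.2   1.2  -0.78] f [ 0.25  0.17 -0.13] g 0.999
shift mm [1.20e+00 1.00e-01 1.13e+02] turn [ 0.     0.001 -0.002]
```

View pics/w4.png

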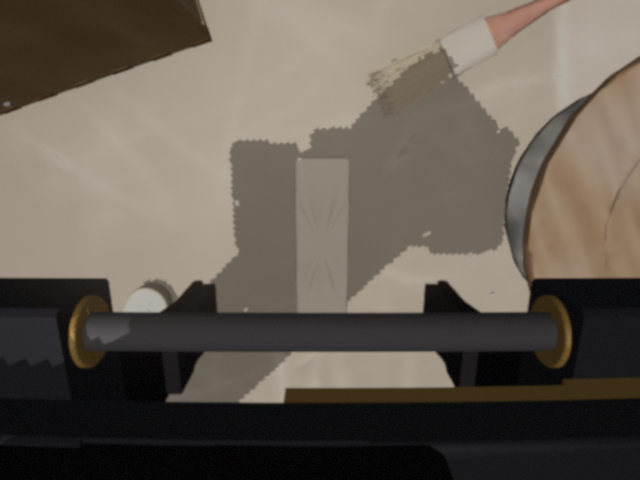

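View pics/t4.png

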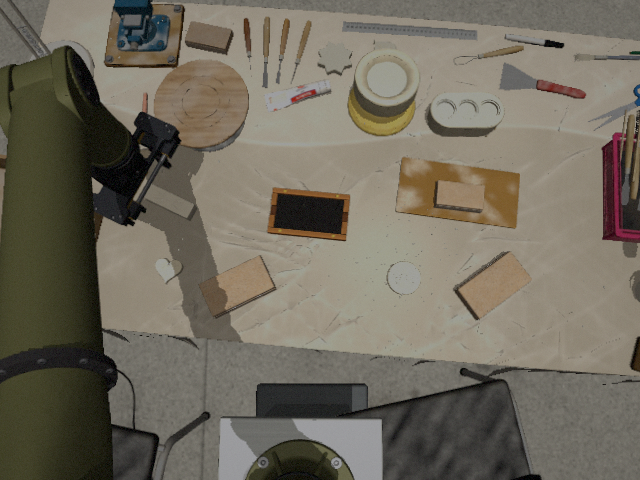

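The wrist view shows the bar (296–349, 158–312) centred and aligned between the fingers. The turntable edge at (520,220) and heart at (150,300) are outside the finger path, and the top view shows the block on the board at (460,195). I'll descend in two steps.

```bash
python3 -m handwheel '[[1,0,40,0,0,0,-1],[1,0,80,0,0,0,-1],[1,0,100,0,0,0,-1],[1,0,108,0,0,0,-1],[1,0,112,0,0,0,-1],[1,0,112,0,0,0,-1]]';  python3 go.py .5843 .2774 .026 -25.5
```

```text
time: 10.8
position: [0.5847, 0.2799, 0.0287]
tool_rot: [2.657, 1.676, 0.003]
ft_force: [0.1, -0.3, 0.1]
grip_width: 0.998
t 10.8 p [0.5847 0.2799 0.0287] tilt z [ 0.002  0.001 -1.   ] j [-0.85  0.52  0.46  1.68 -0.27  1.   -0.74] f [ 0.13 -0.33  0.07] g 0.998
shift mm [-2.4  0.7  2.7] turn [ 0.001 -0.002 -0.   ]
```

```bash
python3 -m handwheel '[[-2,0,2,0,0,0,-1],[-2,0,2,0,0,0,1],[-2,0,2,0,0,0,1],[-2,0,2,0,0,0,1],[-2,0,2,0,0,0,1],[-2,0,2,0,0,0,1],[-2,0,2,0,0,0,1],[-2,0,2,0,0,0,1]]' 30;  python3 go.py .5843 .2774 .026 -25.5
```

```text
time: 11.8
position: [0.5832, 0.2777, 0.0256]
tool_rot: [2.657, 1.676, 0.0]
ft_force: [0.5, -0.4, -0.2]
grip_width: 0.388
t 11.8 p [0.5832 0.2777 0.0256] tilt z [ 0.  0. -1.] j [-0.85  0.52  0.46  1.69 -0.27  1.   -0.74] f [ 0.49 -0.44 -0.21] g 0.388
shift mm [ 0.2  1.2 -0.4] turn [ 0. -0.  0.]
```

The opening is 33.8 mm, which matches the 34 mm bar. Lifting.

```bash
python3 -m handwheel '[[0,0,-30,0,0,0,1],[0,0,-70,0,0,0,1],[0,0,-100,0,0,0,1],[0,0,-100,0,0,0,1],[0,0,-100,0,0,0,1]]'
python3 - <<'E'
from h import *
save('scene','s5.png')
E
python3 go.py .5597 -.0146 .11 -5.8
```

```text
time: 12.42
position: [0.5821, 0.2775, 0.1241]
tool_rot: [-2.656, -1.677, 0.003]
ft_force: [-0.5, 0.1, -2.4]
grip_width: 0.389
t 12.475 p [0.5818 0.2774 0.1236] tilt z [-0.003 -0.001 -1.   ] j [-0.88  0.41  0.5   1.61 -0.21  1.17 -0.78] f [ 0.   -0.13 -2.48] g 0.385
shift mm [-273.1  105.7   14.1] turn [-0.002  0.002 -0.344]
```

View pics/s5.png

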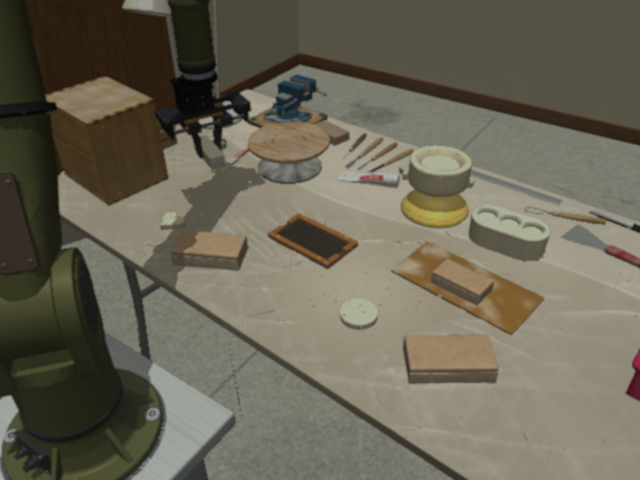

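The bar is held level in the jaws at (212,152). Carrying it over the cradle.

```bash
python3 -m handwheel '[[-40,15,0,0,0,-0.05,1],[-80,31,0,0,0,-0.1,1],[-120,46,0,0,0,-0.15,1],[-160,62,0,0,0,-0.2,1],[-200,77,0,0,0,-0.25,1],[-240,93,5,0,0,-0.3,1],[-273,106,14,0,0,-0.344,1],[-273,106,30,0,0,-0.344,1],[-273,106,40,0,0,-0.344,1],[-273,106,40,0,0,-0.344,1],[-273,106,40,0,0,-0.344,1]]'
python3 - <<'E'
from h import *
save('wrist','w6.png');save('scene','s6.png')
E
python3 go.py .5597 -.0146 .031 -5.8
```

```text
time: 13.85
position: [0.5615, -0.0131, 0.0856]
tool_rot: [2.329, 2.109, 0.0]
ft_force: [1.5, 0.4, -2.7]
grip_width: 0.384
t 13.95 p [ 0.5617 -0.0135  0.086 ] tilt z [ 0.001  0.    -1.   ] j [-0.53  0.29  0.58  1.86 -0.18  1.04  0.03] f [ 0.23 -0.39 -1.07] g 0.389
shift mm [-1.4 -2.  55. ] turn [ 0.001 -0.     0.002]
```

View pics/w6.png

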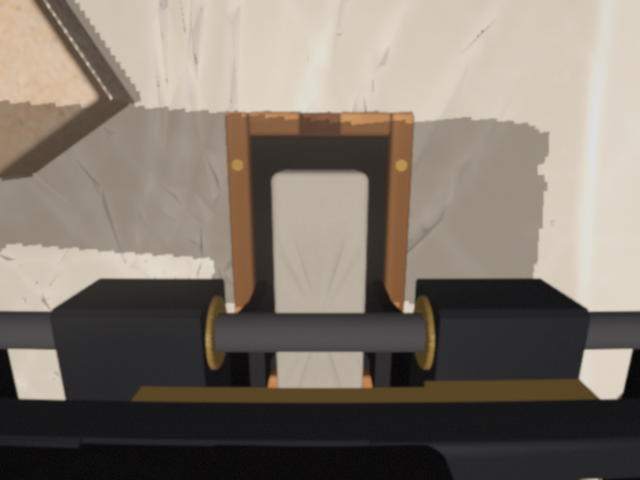

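View pics/s6.png

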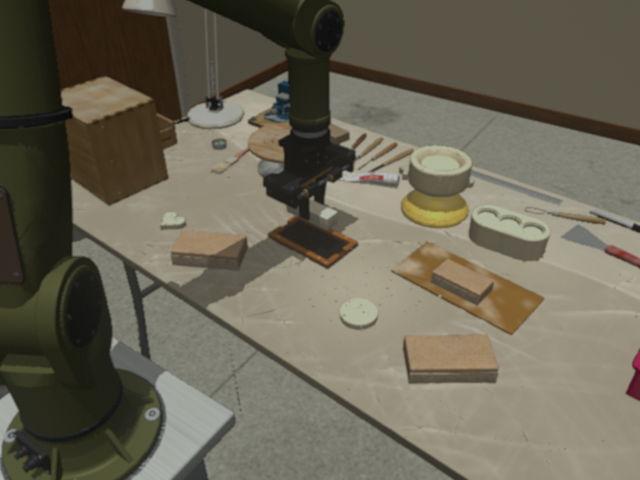

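The wrist view shows the bar (272–368) centred between the cradle's rims (232–410) and parallel to them. Lowering slowly.

```bash
python3 -m handwheel '[[-1,-1,20,0,0,0,1],[-1,-1,38,0,0,0,1],[-1,-1,46,0,0,0,1],[-1,-1,50,0,0,0,1],[-1,-1,52,0,0,0,1],[-1,-1,53,0,0,0,1],[-1,-1,53,0,0,0,1]]'; python3 -m handwheel '[[0,0,1,0,0,0,1],[0,0,1,0,0,0,1]]'; python3 go.py .5597 -.0146 .031 -5.8
```

```text
time: 14.82
position: [0.5604, -0.0151, 0.0329]
tool_rot: [2.331, 2.106, 0.001]
ft_force: [-0.6, -0.6, -1.5]
grip_width: 0.385
time: 15.08
position: [0.5601, -0.0151, 0.0316]
tool_rot: [-2.331, -2.107, -0.0]
ft_force: [0.4, -1.0, -1.4]
grip_width: 0.39
t 15.075 p [ 0.5601 -0.0151  0.0316] tilt z [ 0.  0. -1.] j [-0.5   0.36  0.56  1.91 -0.23  0.94  0.07] f [ 0.42 -1.01 -1.39] g 0.39
shift mm [ 0.4 -0.5  0.6] turn [ 0. -0.  0.]
```

```bash
python3 -m handwheel '[[0,0,1,0,0,0,1],[0,0,1,0,0,0,1]]'; python3 -m handwheel '[[0,0,0.5,0,0,0,1],[0,0,0.5,0,0,0,1]]'
```

```text
time: 15.32
position: [0.5602, -0.0151, 0.0306]
tool_rot: [2.331, 2.106, 0.0]
ft_force: [-0.7, 0.1, -0.5]
grip_width: 0.392
time: 15.58
position: [0.5602, -0.0151, 0.0306]
tool_rot: [-2.331, -2.106, -0.0]
ft_force: [-2.5, -0.1, 4.5]
grip_width: 0.385
```

The bar touched the floor at the predicted height (TCP at 30.6 mm, 4.5 N). I'll release and lift straight up.

```bash
python3 -m handwheel '[[0,0,-1,0,0,0,-1],[0,0,-1,0,0,0,-1],[0,0,-1,0,0,0,-1],[0,0,-1,0,0,0,-1],[0,0,-1,0,0,0,-1],[0,0,-1,0,0,0,-1],[0,0,-30,0,0,0,-1],[0,0,-70,0,0,0,-1],[0,0,-110,0,0,0,-1],[0,0,-150,0,0,0,-1]]'; python3 -m handwheel '[[-50,0,-10,0,0,0,-1],[-100,0,-20,0,0,0,-1],[-150,0,-20,0,0,0,-1],[-200,0,-20,0,0,0,-1],[-200,0,-20,0,0,0,-1],[-200,0,-20,0,0,0,-1]]'
python3 - <<'E'
from h import *
save('top','t7.png');save('scene','s7.png');save('wrist','w7.png')
im=cv2.imread('pics/t7.png'); cv2.imwrite('pics/t7c.png',cv2.resize(im[140:310,140:540],None,fx=2,fy=2,interpolation=cv2.INTER_CUBIC))
im=cv2.imread('pics/s7.png'); cv2.imwrite('pics/s7c.png',cv2.resize(im[160:400,140:540],None,fx=2,fy=2,interpolation=cv2.INTER_CUBIC))
E
```

```text
time: 16.82
position: [0.56, -0.0152, 0.1814]
tool_rot: [-2.331, -2.106, -0.0]
ft_force: [0.7, 0.3, 0.3]
grip_width: 1.001
time: 17.58
position: [0.54, -0.2134, 0.1999]
tool_rot: [-2.33, -2.106, -0.001]
ft_force: [-0.1, -0.1, 0.4]
grip_width: 0.997
```

View pics/t7c.png

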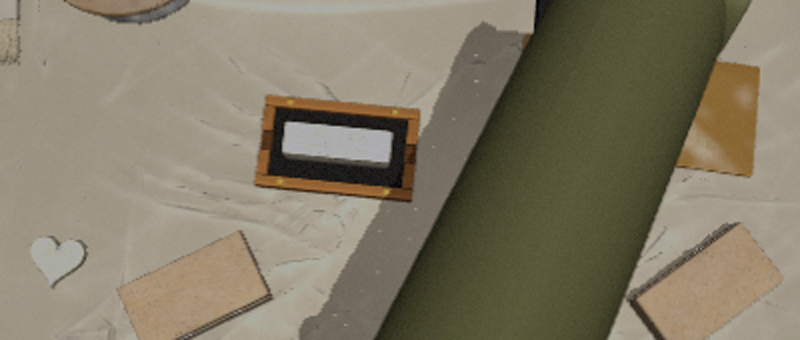

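View pics/s7c.png

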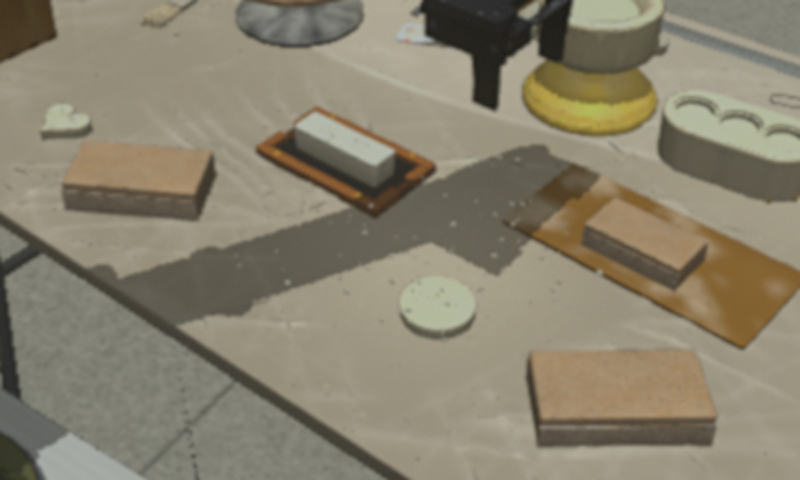

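Both views show the bar flat in the cradle (crop pixel (337,144)), clear of the rim all round, with the sanding block flat on the board and the medallion and heart undisturbed. One numeric check, then I'll hand in.

Run:
```python
from h import *
t=ctrl.camera_model('top')
def meas(fn,box,z,cond):
    im=cv2.imread(fn); hsv=cv2.cvtColor(im,cv2.COLOR_BGR2HSV); h,s,v=[hsv[:,:,i].astype(int) for i in range(3)]
    x0,y0,x1,y1=box; M=np.zeros(h.shape,np.uint8); M[y0:y1,x0:x1]=cond(h,s,v)[y0:y1,x0:x1]*255
    c=max(cv2.findContours(M,0,1)[0],key=cv2.contourArea); P=(onplane(t,c.reshape(-1,2),z)[:,:2]*1000).astype(np.float32); return cv2.minAreaRect(P)
w=lambda h,s,v:(s<22)&(v>120)
print('bar',meas('pics/t7.png',(275,195,343,232),.035,lambda h,s,v:(v>110)&(s<40)),'cradle ctr 559.7,-14.6 yaw -5.8')
for n,b in (('heart',(145,250,195,290)),):
    print(n,meas('pics/top0.png',b,.016,w),meas('pics/t7.png',b,.016,w))
b=(380,255,430,300); print('med',meas('pics/top0.png',b,.015,w),meas('pics/t4.png',b,.015,w))
s=ctrl.get_state(); print(s['time'],s['ft_force'],s['grip_width'])
```

```text
bar ((559.6876831054688, -14.91842269897461), (110.4134521484375, 33.46939468383789), 84.11054992675781) cradle ctr 559.7,-14.6 yaw -5.8
heart ((448.7369384765625, 272.4009094238281), (45.8087272644043, 45.82152557373047), 38.7093505859375) ((448.01666259765625, 273.00341796875), (46.25536346435547, 47.510475158691406), 39.102298736572266)
med ((425.7417907714844, -208.80316162109375), (64.8499755859375, 63.06475067138672), 89.9915542602539) ((425.7417907714844, -208.80316162109375), (64.8499755859375, 63.06475067138672), 89.9915542602539)
17.725 [ 0.60862137  0.49188839 -0.78975956] 1.0002868888698568
```

```bash
python3 -c "
from bench import ctrl
print(ctrl.close_job())"
```

```text
the job is handed in; nothing more can be done
None
```

The sanding block now lies flat on the hardboard, and the gypsum bar lies flat on the cradle floor, lengthwise inside the rim. I handed the job in at about 17.7 s of the 56 s allowed; it reports no verdict.

- **Gypsum bar:** my last check put its centre within 1 mm of the cradle's centre, parallel to the cradle to within about 0.1°.
- **Sanding block:** I used the one in the cradle, which was the smallest of the three. After release, the wrist and scene views showed it flat and well inside the board's edges. I did not measure its final position, and the arm hid it in the last top view.
- **Heart and medallion:** the heart measured within 1 mm of where it started. The medallion had not moved at its last measurement, taken before the bar was placed. After that the arm hid it from the top camera, but the final scene view showed nothing disturbed.
- **Robot:** the gripper was open and the hand clear of everything at z = 0.20 m. The largest contact force I read was about 6 N.

No check failed. My first pass at the block and board outlines gave sizes that were too large, and cleaning up the masks fixed that before I moved the arm.

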